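# Shut the crumb tray and start the toast

## Robot

A 7-joint arm with a two-finger parallel gripper is mounted at the origin on the work surface. World frame = base frame: x ahead of the robot, y to its left, z up, the work surface at z = 0. Lengths are in m, angles in rad, forces in N, time in s.
With the tool pointing down it reaches from about 0.35 to 0.9 m from the base axis. Payload 19.9 kg.
Tool frame: the origin (TCP) lies at the very end of the fingers, on their centre line; the grasp point (between the pads) lies 19 mm behind it; z points along the fingers, y is the direction in which the jaws open and shut (so a half turn about z gives the same grasp; the last joint's range is limited). The gripper opens to 94 mm and grips with 3 to 60 N. Pads are 16 mm wide; open, the fingers measure 119 mm over their backs; the gripper's body (75 mm by 177 mm) begins 78 mm behind the grasp point.
Start: joints at [1.131, 0.417, -0.01, 1.614, 0.005, 1.111, -0.053], TCP at [0.242, -0.576, 0.205] pointing down, gripper open.
Joint ranges: [-2.81, 2.81], [-0.39, 2.02], [-1.27, 1.25], [0.06, 2.57], [-1.19, 4.33], [0.19, 2], [-2.82, 2.82]. Speed limits (rad/s): [1.89, 1.89, 2.39, 2.39, 3.01, 3.01, 3.01].

## Interface

Orientations are given as a rotation vector (axis times angle).
In Python, from rig import arm, gripper_open, grasp, eyes gives the robot as it stands. Calls block until the motion is done:
- arm.move_to(position, orientation): joint-space move of the TCP to a pose.
- arm.line_to(position, ori=None, feed=0.15): straight line of the TCP; ori=None keeps the orientation; feed is the mean speed in m/s.
- arm.set_joints(angles): joint-space move.
- gripper_open() and grasp(): open the fingers fully, or close them until they stop; the grip force is fixed at half the most.
- arm.pause(seconds).
- arm.ik(position, orientation): joint angles nearest the present ones, or None.
- arm.state(): the state.
- eyes.camera(name): name is "scene" or "top" or "wrist"; returns a dict with "pixels" (420x560x3 uint8, blue, green, red), "depth" (420x560 float32, m along the optical axis (not along the pixel's ray), 0 where there is no reading), "fx", "fy", "cx", "cy" (pixels), "k1" (the pictures are not rectified: a ray, as slopes to the right and down, at radius r is drawn at 1 + k1 r^2 times it, then the intrinsics apply), "R" (3x3) and "t" (3): a world point X has camera coordinates R X + t; the wrist camera has in their place "tool_from_camera" (4x4, takes a point from camera to tool coordinates, whose origin is the TCP and whose axes are the flange's). Camera axes: x right, y down, z forward; pixel columns grow to the right and rows downward; lengths in m; the calibration is good to about 2 mm. A picture is of the moment at which its call begins: read the wrist's pose just before it.
A pose or a line that the arm cannot do raises arm.MotionError and nothing moves.
- arm.finish_job(): hands the job in, once; it reports no verdict.
The state is a dict: "clock": time; "joint_pos": joint angles; "qd": joint speeds; "tau": joint torques, N m; "tool_pos": TCP position; "tool_rot": TCP orientation; "force": force on the tool from outside, world axes, zero at the start; "ft_torque": the same for the moment, N m; "finger_gap": finger opening in m.
Only numpy, scipy, OpenCV 4.12 (cv2) and the standard library are available. Lean on these libraries where they do the work, as an engineer would, in place of code of your own. Each camera call takes 0.05 s, during which the arm holds its last target. There are 200 camera calls.

## Task

Get the toaster going: first push its crumb tray fully home with the fingertips, then press the lever on its end all the way down so that both slices of bread sink into the slots, and move clear. Only push and press: do not pinch or lift anything, do not shove the toaster about, and leave the bread, the mug, the jar and the pepper mill alone.

Things in the scene. Friction and masses are not known exactly. Their poses are not given: they have to be found in the camera images.
- toaster: Pale blue toaster, 2.4 kg, loose on rubber feet. Origin: centre of its underside; x from its long front to its back, y along its length, z up. Shell x -85 to 85 mm, y -140 to 140 mm, top z = 187 mm. Crumb tray at the foot of the front (-x); lever on the -y end, above a fixed black knob (28 mm across, 12 mm proud, centre z = 60 mm). Yaw -0.55 to 0.1 rad.
- tray (a joint): How far the crumb tray sticks out of the toaster's front, in m: 0 fully home (a hard stop), at most 0.07; starts 0.03 to 0.055. It slides along the toaster's x with about 2 N of friction and stays where it is left.
- tray_grip (a point): Centre of the front face of the tray's white grip, the face to push on (towards the toaster's +x). The grip is 60 mm wide (toaster y), 24 mm tall (10 to 34 mm above the worktop), 26 mm deep; this face stands 26 mm proud of the toaster's front when the tray is home (x = -111 mm in the toaster's frame).
- lever (a joint): How far the toaster's lever is pressed down, in m: 0 up (as it starts), 0.045 fully down (a hard stop). It moves straight down, needs about 3 N, and stays where it is left (no spring, no latch).
- lever_top (a point): Centre of the top of the black lever paddle, which is 42 mm wide (toaster x), sticks out from 6 to 36 mm beyond the toaster's end (toaster y -146 to -176 mm) and is 14 mm thick. This point lies at y = -161 mm in the toaster's frame, 150 mm above the worktop with the lever up and 105 mm with it down.
- slice_front: Slice of toast bread standing loose in the front slot, 15 mm thick (toaster x), 100 mm wide (toaster y), 110 mm tall; origin at the centre of its lower edge, 100 mm above the worktop at the start (25 mm of it shows above the toaster) and 55 mm with the lever down. Not to be touched.
- slice_back: Slice of toast bread standing loose in the back slot, 15 mm thick (toaster x), 100 mm wide (toaster y), 110 mm tall; origin at the centre of its lower edge, 100 mm above the worktop at the start (25 mm of it shows above the toaster) and 55 mm with the lever down. Not to be touched.
- mug: White mug, 80 mm across, 90 mm tall, with a handle at its +y; origin at the centre of its underside. Stands before the toaster, to one side of the tray. Not to be disturbed.
- jar: Closed amber glass jar with a red cap, 68 mm across, 100 mm tall; origin at the centre of its underside. Stands before the toaster, on the other side of the tray from the mug. Not to be disturbed.
- mill: Dark wooden pepper mill, 54 mm across, 155 mm tall; origin at the centre of its underside. Stands beyond the lever end. Not to be disturbed.

How it is judged:
On the way, in this order (a step that is already met when the one before it is completed fails the run):
1. the crumb tray is fully home, with the lever still up (value of joint tray below 0.004 m and value of joint lever below 0.01 m), for 0.2 s.
2. the lever is all the way down and both slices have sunk with it (value of joint lever above 0.04 m and value of joint tray below 0.004 m and z of each of slice_front, slice_back in the frame of toaster below 0.066 m), for 0.2 s.
At the end, for the whole second after the job is handed in: The crumb tray is within 4 mm of home, the lever within 5 mm of its bottom stop, both slices down in the slots (lower edge under 66 mm above the toaster's underside); the toaster is at rest within 30 mm of where it stood, and mug, jar and mill within 30 mm of where they stood (all of step 2 and distance of each of toaster, mug, jar, mill from where it was at the start of the episode below 0.03 m and linear speed of toaster below 0.02 m/s); the robot touches nothing.
It fails at once if the lever is pressed before the tray is home (value of joint lever above 0.015 m and value of joint tray above 0.01 m).
It fails at once if the toaster is shoved more than 30 mm, lifted or tipped (distance of toaster from where it was at the start of the episode above 0.03 m or height (world z) of toaster above 0.015 m or angle between toaster's own z axis and vertical above 0.12 rad).
It fails at once if a slice of bread is handled or lifted (contact force between the fingers and slice_front above 3 N or contact force between the fingers and slice_back above 3 N or z of any of slice_front, slice_back in the frame of toaster above 0.115 m).
It fails at once if the mug, jar or mill is shifted, lifted or knocked over (distance of any of mug, jar, mill from where it was at the start of the episode above 0.03 m or angle between any of mug, jar, mill's own z axis and vertical above 0.3 rad).
It also fails if it takes over 58 s, if anything falls off the work surface, if the arm or the gripper's body presses on something with over 40 N, if the wrist force passes 120 N, or if a joint passes its speed limit or range.

## Working session

There is one attempt and no reset: what is moved stays moved. The work goes in short steps, each a Python script; the robot and the scene stay as the last script left them, time stands still between calls to the robot, and variables do not carry over. Pictures are saved under pics/ and viewed, about 8 in all and at most 12, crops included, and the job is handed in when it is done.

```bash
mkdir -p pics; ls
cat > h.py <<'E'
import numpy as np, cv2
from rig import arm, gripper_open, grasp, eyes
def cloud(c):
    h,w=c["depth"].shape
    u,v=np.meshgrid(np.arange(w),np.arange(h))
    xd=(u-c["cx"])/c["fx"]; yd=(v-c["cy"])/c["fy"]
    x,y=xd.copy(),yd.copy()
    for _ in range(10):
        s=1+c["k1"]*(x*x+y*y); x=xd/s; y=yd/s
    d=c["depth"]; P=np.stack([x*d,y*d,d],-1)
    return (P-np.array(c["t"]))@np.array(c["R"])   # R^T (P-t)
E
python3 - <<'E'
from h import *
s=arm.state(); print(s)
for n in ("top","scene"):
    c=eyes.camera(n); cv2.imwrite(f"pics/{n}1.png",c["pixels"]); 
    np.savez(f"{n}1.npz",P=cloud(c),img=c["pixels"],d=c["depth"])
    print(n,-np.array(c["R"]).T@np.array(c["t"]),np.array(c["R"])[2])
E
```

```text
pics
{'clock': 0.0, 'joint_pos': array([ 1.13150749,  0.4180048 , -0.01029959,  1.61417423,  0.00469788,
        1.11071225, -0.0529846 ]), 'qd': array([-0.00025308, -0.00125158, -0.00026827, -0.00050274, -0.00193963,
        0.00044376,  0.0014237 ]), 'tau': array([ 1.10827030e-03, -8.51241302e+01,  6.39442876e-01, -4.25992405e+01,
       -4.87882644e-02,  1.85885135e-02,  1.87585274e-04]), 'tool_pos': array([ 0.2419493 , -0.57584874,  0.20480605]), 'tool_rot': array([-3.07844824e+00, -6.20521179e-01,  5.37999069e-04]), 'force': array([-0.1985189 , -0.21580507,  0.33107855]), 'ft_torque': array([-0.05450595, -0.06903009, -0.01648313]), 'finger_gap': 0.09405347729818872}
top [0.5288723  0.08996948 1.37568967] [ 0.04133417 -0.01689141 -0.99900259]
scene [ 0.32553755 -0.12188968  1.17149301] [ 0.22765083  0.18163365 -0.95665266]
```

View pics/top1.png

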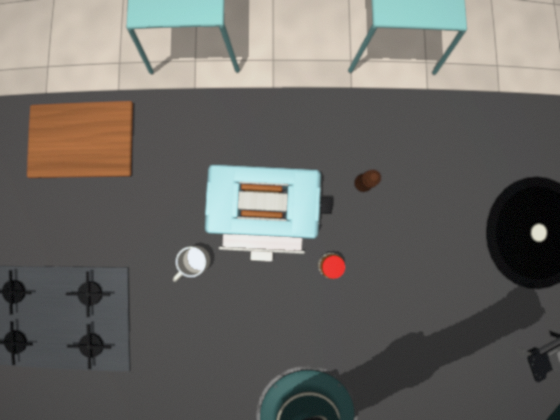

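View pics/scene1.png

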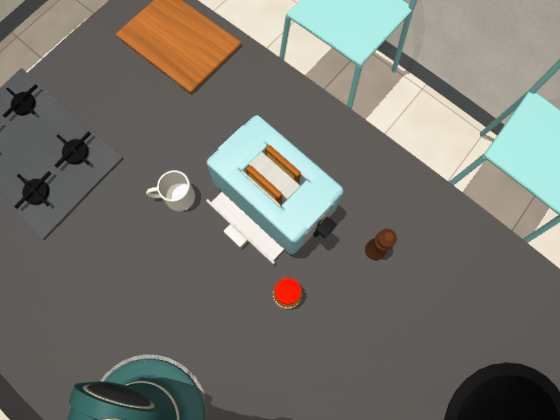

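Both views show the toaster (top: centre ~(263,201), lever paddle (327,204), tray grip (261,256), mug (191,262), jar (332,266), mill (367,180)). Next, the metric fit.

Run:
```python
from h import *
for n in ("top","scene"):
    z=np.load(n+"1.npz"); P=z["P"]; img=z["img"].astype(int); ok=z["d"]>0
    b,g,r=img[...,0],img[...,1],img[...,2]
    X,Y,Z=P[...,0],P[...,1],P[...,2]
    near=ok&(X>.3)&(X<1)&(abs(Y)<.45)
    m=near&(Z>.175)&(Z<.196)&(b>r+25)
    rc=cv2.minAreaRect(P[m][:,:2].astype(np.float32)*1000); print(n,"top rect mm",rc, "z",np.median(Z[m]))
    (cx,cy),(w,h),a=rc
    # long-axis direction
    bp=cv2.boxPoints(rc); e=[bp[1]-bp[0],bp[2]-bp[1]]; e=max(e,key=np.linalg.norm); e=e/np.linalg.norm(e); e*=np.sign(e[1])
    yaw=np.arctan2(-e[0],e[1]); print("yaw",yaw)
    c,s=np.cos(yaw),np.sin(yaw); Q=P.copy(); dx,dy=X-cx/1000,Y-cy/1000
    Q[...,0]=c*dx+s*dy; Q[...,1]=-s*dx+c*dy
    o=near&(Z>.02)
    g1=o&(Q[...,0]<-.1)&(abs(Q[...,1])<.045)&(Q[...,0]>-.25)&(Z<.06)&(r>100)
    print("grip local x min/pcts",np.percentile(Q[g1][:,0],[0,3,10,50]),"y",np.percentile(Q[g1&(Q[...,0]<-.14)][:,1],[2,98]),"z",np.percentile(Q[g1][:,2],[5,50,95]))
    l=o&(Q[...,1]<-.143)&(Q[...,1]>-.185)&(abs(Q[...,0])<.05)&(Z>.12)
    print("lever",l.sum(),Q[l].mean(0),Q[l].min(0),Q[l].max(0))
    o2=o&~((abs(Q[...,0])<.12)&(abs(Q[...,1])<.19))&~((abs(Q[...,1])<.11)&(Q[...,0]<0)&(Q[...,0]>-.18)&(Z<.06))
    k,lab,st,ce=cv2.connectedComponentsWithStats(o2.astype(np.uint8))
    for i in range(1,k):
        if st[i,4]>80:
            q=P[lab==i]; ql=Q[lab==i]; t=q[:,2]>q[:,2].max()-.015
            print(" obj",ce[i].round(),"n",st[i,4],"topc",q[t].mean(0).round(3),"min",q.min(0).round(3),"max",q.max(0).round(3),"local",ql[t].mean(0).round(3))
```

```text
top top rect mm ((605.0717163085938, 119.82274627685547), (279.1849670410156, 170.50445556640625), 86.80931854248047) z 0.18577846747674673
yaw -0.055687882
grip local x min/pcts [-0.15448211 -0.15329266 -0.15053119 -0.13546383] y [-0.02755721  0.03045392] z [0.0221582  0.03418602 0.03951869]
lever 202 [-3.60483682e-06 -1.59579887e-01  1.50054283e-01] [-0.02079551 -0.17540477  0.14154506] [ 0.02080097 -0.14309043  0.15717823]
 obj [368. 180.] n 417 topc [ 0.668 -0.163  0.152] min [ 0.644 -0.186  0.021] max [ 0.692 -0.137  0.16 ] local [ 0.078 -0.279  0.152]
 obj [190. 263.] n 430 topc [0.451 0.315 0.09 ] min [0.399 0.273 0.02 ] max [0.491 0.365 0.097] local [-0.164  0.186  0.09 ]
 obj [331. 265.] n 546 topc [ 0.436 -0.063  0.1  ] min [ 0.403 -0.095  0.023] max [ 0.47  -0.029  0.108] local [-0.159 -0.192  0.1  ]
scene top rect mm ((604.3779296875, 118.27599334716797), (280.3674621582031, 171.9576873779297), 86.78579711914062) z 0.1843709322447323
yaw -0.05609837
grip local x min/pcts [-0.15328847 -0.15255165 -0.14997869 -0.13568505] y [-0.0280858   0.03021726] z [0.02667337 0.03298428 0.037308  ]
lever 249 [ 0.00029864 -0.16023085  0.14906115] [-0.01981107 -0.17451364  0.13656794] [ 0.0231839  -0.14318762  0.1546971 ]
 obj [172. 190.] n 833 topc [0.449 0.314 0.087] min [0.395 0.273 0.02 ] max [0.49  0.369 0.094] local [-0.166  0.186  0.087]
 obj [381. 243.] n 626 topc [ 0.667 -0.163  0.15 ] min [ 0.641 -0.19   0.02 ] max [ 0.689 -0.136  0.159] local [ 0.078 -0.277  0.15 ]
 obj [287. 293.] n 715 topc [ 0.436 -0.065  0.099] min [ 0.402 -0.099  0.02 ] max [ 0.471 -0.031  0.105] local [-0.158 -0.192  0.099]
```

```bash
cat >> h.py <<'E'
from scipy.spatial.transform import Rotation as Ro
C=np.array([.6047,.1190,0]); YAW=-.056; T=Ro.from_euler('z',YAW)
W=lambda p: C+T.apply(p)                       # toaster -> world
def ori(th,ysign,along):
    # along 'y': jaws along toaster y, fingers leaning toward +x by th;  'x': jaws along toaster x, leaning toward +y
    z=np.array([np.sin(th),0,-np.cos(th)]) if along=='y' else np.array([0,np.sin(th),-np.cos(th)])
    y=np.array([0,ysign,0.]) if along=='y' else np.array([ysign,0.,0])
    return (T*Ro.from_matrix(np.stack([np.cross(y,z),y,z],1))).as_rotvec()
E
python3 - <<'E'
from h import *
for a,pts in (('y',[(-.2,.001,.3),(-.2,.001,.016),(-.119,.001,.016)]),('x',[(0,-.164,.3),(0,-.164,.105)])):
  for th in (0,.2,.35,.45):
    for ys in (1,-1):
      print(a,th,ys,[None if (q:=arm.ik(W(p),ori(th,ys,a))) is None else np.round(q,2).tolist() for p in pts])
E
```

```text
y 0 1 [[0.76, -0.02, -1.11, 1.92, -0.02, 1.23, 1.17], [0.48, 0.63, -1.04, 2.2, 0.82, 0.77, 0.4], [0.28, 0.6, -0.74, 2.03, 0.6, 0.74, 0.69]]
y 0 -1 [[0.59, -0.02, -0.95, 1.92, -0.02, 1.23, -1.98], [0.08, 0.43, -0.53, 2.21, 0.4, 0.59, -2.38], [0.07, 0.52, -0.47, 2.04, 0.38, 0.66, -2.27]]
y 0.2 1 [[0.75, -0.26, -1.01, 2.05, -0.18, 1.05, 1.33], [0.24, 0.43, -0.78, 2.35, 0.96, 0.49, 0.18], [0.43, 0.63, -0.97, 2.18, 1.08, 0.68, 0.22]]
y 0.2 -1 [[0.81, -0.28, -1.04, 2.05, -0.21, 1.05, -1.78], [-0.21, 0.33, -0.28, 2.36, 0.6, 0.34, -2.65], [-0.15, 0.42, -0.26, 2.19, 0.5, 0.4, -2.45]]
y 0.35 1 [[0.63, -0.37, -0.89, 2.14, -0.22, 0.91, 1.35], [-0.2, 0.33, -0.37, 2.46, 1.33, 0.32, -0.28], [0.45, 0.63, -1.02, 2.28, 1.43, 0.68, -0.13]]
y 0.35 -1 [[0.42, -0.31, -0.76, 2.15, -0.1, 0.9, -1.93], [0.43, 0.55, -1.09, 2.44, 1.49, 0.67, 2.8], [-1.06, 0.51, 0.74, 2.32, -1.02, 0.2, -1.08]]
y 0.45 1 [[0.14, -0.32, -0.57, 2.22, 0.05, 0.8, 1.04], [-0.27, 0.33, -0.35, 2.52, 1.75, 0.38, -0.76], [-0.13, 0.41, -0.37, 2.36, 1.63, 0.35, -0.48]]
y 0.45 -1 [[0.14, -0.32, -0.57, 2.22, 0.05, 0.8, -2.1], [-0.74, 0.32, 0.1
[... 176 characters left out ...]
 [[-0.75, 0.47, 1.09, 1.59, -0.43, 1.34, -2.8], [-0.72, 0.76, 1.08, 1.8, -0.76, 1.07, -2.55]]
x 0.2 1 [[0.6, 0.37, -0.61, 1.55, 0.01, 1.28, -0.04], [0.57, 0.56, -0.58, 1.75, 0.12, 0.91, -0.07]]
x 0.2 -1 [[-0.63, 0.49, 1.08, 1.59, -0.63, 1.42, -2.65], [-0.6, 0.78, 1.08, 1.79, -0.94, 1.21, -2.36]]
x 0.35 1 [[0.69, 0.4, -0.63, 1.54, -0.13, 1.29, 0.07], [0.66, 0.6, -0.6, 1.73, -0.03, 0.92, 0.1]]
x 0.35 -1 [[-0.54, 0.53, 1.08, 1.59, -0.77, 1.51, -2.54], [0.2, 0.53, 0.02, 1.75, -0.44, 0.97, -2.71]]
x 0.45 1 [[0.74, 0.42, -0.65, 1.54, -0.2, 1.29, 0.13], [0.72, 0.64, -0.63, 1.72, -0.11, 0.94, 0.19]]
x 0.45 -1 [[0.24, 0.35, 0.03, 1.56, -0.46, 1.35, -2.8], [0.24, 0.55, 0.02, 1.74, -0.54, 1.02, -2.61]]
```

Run:
```python
from h import *
grasp()
p=arm.state()["tool_pos"]; arm.line_to([p[0],p[1],.32],feed=.25)
o=ori(.2,1,'y')
arm.move_to(W((-.2,.001,.3)),o)
arm.line_to(W((-.2,.001,.016)),feed=.15)
s=arm.state(); print(s["clock"],s["tool_pos"],s["finger_gap"],s["force"],W((-.2,.001,.016)))
c=eyes.camera("scene"); cv2.imwrite("pics/scene2.png",c["pixels"][120:330,120:400].repeat(2,0).repeat(2,1))
```

```text
6.7333 [0.40520104 0.13123237 0.01628624] 0.0007034290673456961 [-0.00061538  0.22262984  0.42749267] [0.40506949 0.13119258 0.016     ]
```

View pics/scene2.png

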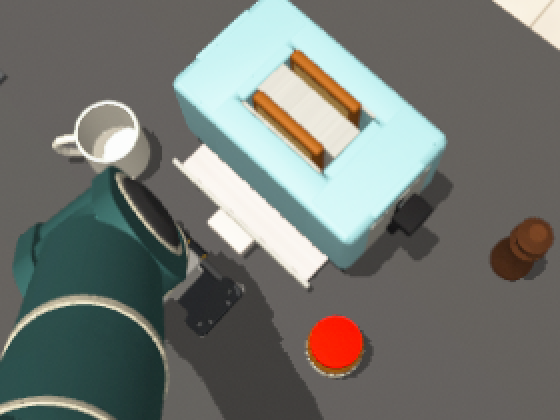

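The fingertips are down in front of the grip (crop ~(232,228)), with mug, jar and bread undisturbed. Pushing in guarded steps.

Run:
```python
from h import *
d=T.apply([1,0,0]); f0=arm.state()["force"]
arm.line_to(W((-.165,.001,.016)),feed=.08)
x=-.165; log=[]
while x<-.112:
    x+=.004 if x<-.128 else .0015
    arm.line_to(W((x,.001,.016)),feed=.03); s=arm.state()
    f=(s["force"]-f0)@d; log.append((round(x,4),round(float(T.inv().apply(s["tool_pos"]-C)[0]),4),round(float(f),1)))
    if f<-7: break
print(log, s["clock"])
```

```text
[(-0.161, -0.1611, 0.3), (-0.157, -0.1568, -0.1), (-0.153, -0.1527, 0.2), (-0.149, -0.1488, -0.2), (-0.145, -0.1448, -1.1), (-0.141, -0.1407, 0.0), (-0.137, -0.1367, -0.2), (-0.133, -0.1328, -0.6), (-0.129, -0.1288, -1.1), (-0.125, -0.1247, 0.2), (-0.1235, -0.1235, -2.1), (-0.122, -0.1219, -1.5), (-0.1205, -0.1204, -1.6), (-0.119, -0.1191, -3.3), (-0.1175, -0.1187, -13.5)] 11.4583
```

A clear hard stop, at the expected depth. I'll back off, rise and check.

Run:
```python
from h import *
arm.line_to(W((-.2,.001,.016)),feed=.1)
arm.line_to(W((-.2,.001,.3)),feed=.2)
arm.move_to(W((-.02,-.30,.30)),ori(.1,1,'x'))
c=eyes.camera("top"); cv2.imwrite("pics/top2.png",c["pixels"][130:310,150:400].repeat(3,0).repeat(3,1))
P=cloud(c); img=c["pixels"].astype(int); Q=T.inv().apply((P-C).reshape(-1,3)).reshape(P.shape); ok=c["depth"]>0
m=ok&(P[...,2]>.175)&(P[...,2]<.196)&(img[...,0]>img[...,2]+25)&(abs(Q[...,0])<.12)&(abs(Q[...,1])<.18)
print(cv2.minAreaRect(P[m][:,:2].astype(np.float32)*1000))
g=ok&(Q[...,0]<-.09)&(Q[...,0]>-.2)&(abs(Q[...,1])<.04)&(P[...,2]>.015)&(P[...,2]<.06)&(img[...,2]>100)
print(np.percentile(Q[g][:,0],[0,3,10])); l=ok&(Q[...,1]<-.146)&(Q[...,1]>-.18)&(abs(Q[...,0])<.03)&(P[...,2]>.09)&(P[...,2]<.17)
print(l.sum(),Q[l].mean(0) if l.any() else 0, arm.state()["clock"])
```

```text
((605.0189208984375, 119.42608642578125), (279.1051940917969, 170.83470153808594), 86.84891510009766)
[-0.11039985 -0.10950827 -0.10814571]
186 [ 0.00038062 -0.15992032  0.14989612] 15.3833
```

View pics/top2.png

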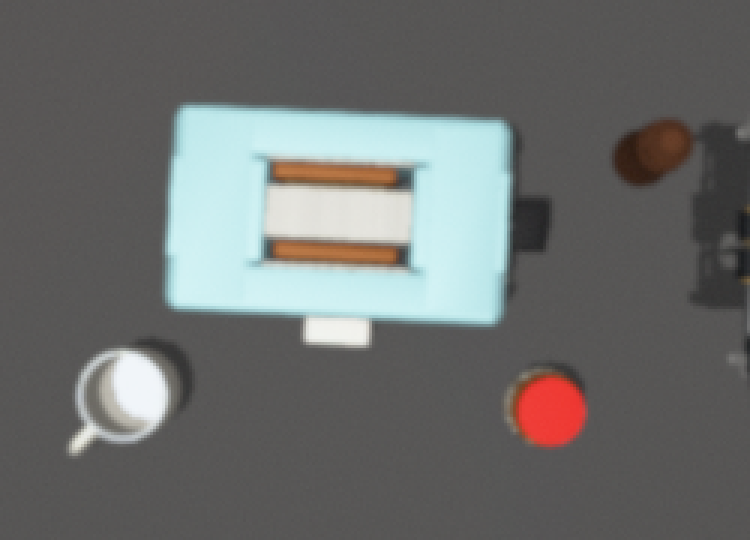

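The tray is home: the grip at crop (337,331) sits flush. The toaster is unmoved and the lever paddle (533,224) is clear. Now the lever.

Run:
```python
from h import *
o=ori(.1,1,'x'); y=-.162
arm.line_to(W((0,y,.30)),o,feed=.15)
arm.line_to(W((0,y,.16)),feed=.12)
f0=arm.state()["force"]; z=.154; log=[]
while z>.1:
    z-=.004 if z>.112 else .0015
    arm.line_to(W((0,y,z)),feed=.03); s=arm.state(); f=(s["force"]-f0)[2]
    log.append((round(z,4),round(float(s["tool_pos"][2]),4),round(float(f),1)))
    if f>12: break
print(log)
arm.pause(.3)
arm.line_to(W((0,y,.30)),feed=.15)
arm.line_to(W((-.02,-.34,.30)),feed=.2)
arm.pause(.3)
c=eyes.camera("top"); cv2.imwrite("pics/top3.png",c["pixels"][130:310,150:400].repeat(3,0).repeat(3,1))
P=cloud(c); img=c["pixels"].astype(int); Q=T.inv().apply((P-C).reshape(-1,3)).reshape(P.shape); ok=c["depth"]>0
m=ok&(P[...,2]>.175)&(P[...,2]<.196)&(img[...,0]>img[...,2]+25)&(abs(Q[...,0])<.12)&(abs(Q[...,1])<.18)
print(cv2.minAreaRect(P[m][:,:2].astype(np.float32)*1000))
g=ok&(Q[...,0]<-.09)&(Q[...,0]>-.2)&(abs(Q[...,1])<.04)&(P[...,2]>.015)&(P[...,2]<.06)&(img[...,2]>100)
print("grip",np.percentile(Q[g][:,0],[0,3]))
l=ok&(Q[...,1]<-.15)&(Q[...,1]>-.175)&(abs(Q[...,0])<.018)&(P[...,2]>.07)&(P[...,2]<.17); print("lever z",np.median(Q[l],0))
b=ok&(abs(Q[...,0])<.06)&(abs(Q[...,1])<.045)&(img[...,2]>img[...,0]+40)
for sg in (-1,1): k=b&(sg*Q[...,0]>0); print("bread top z",np.median(Q[k],0),k.sum())
print(arm.state()["clock"],arm.state()["force"])
```

```text
[(0.15, 0.1499, 0.2), (0.146, 0.1458, -0.4), (0.142, 0.1418, 0.3), (0.138, 0.1378, 0.6), (0.134, 0.1338, 0.4), (0.13, 0.1298, 0.6), (0.126, 0.1258, 0.2), (0.122, 0.1218, 0.1), (0.118, 0.1178, 0.2), (0.114, 0.1138, -0.5), (0.11, 0.1098, -0.6), (0.1085, 0.1084, 0.4), (0.107, 0.1069, 0.7), (0.1055, 0.1057, 6.9), (0.104, 0.1052, 25.7)]
((605.3076171875, 119.38542938232422), (279.2993469238281, 171.0068359375), 86.93719482421875)
grip [-0.11036803 -0.10960454]
lever z [ 5.13854724e-05 -1.62092861e-01  1.05257227e-01]
bread top z [-0.03181314  0.00032054  0.16488861] 217
bread top z [0.03171046 0.00121119 0.16469465] 206
25.25 [0.07365877 0.43203308 0.14524325]
```

View pics/top3.png

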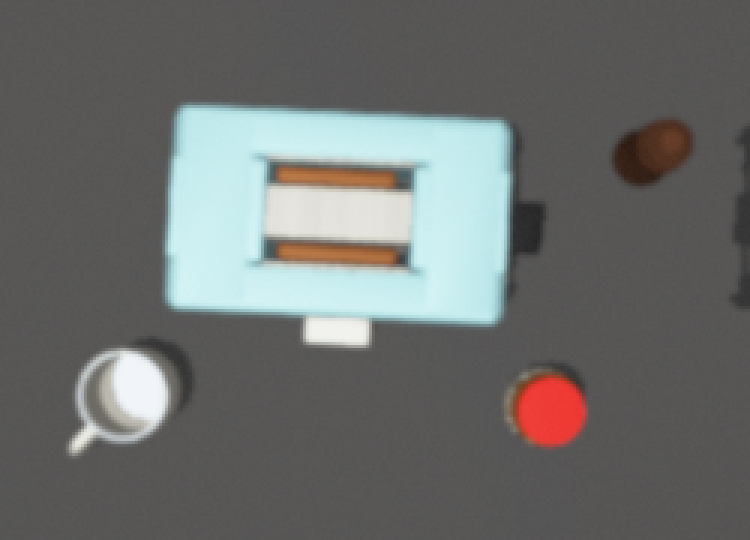

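Lever (crop (528,228)) is at 105 mm, and the bread tops at 165 mm put the lower edges at 55 mm. The tray is home and nothing else has moved.

```bash
python3 -c "
from h import *
arm.finish_job()"
```

```text
the job is handed in; nothing more can be done
```

The toaster is going: I pushed the crumb tray home with closed fingertips, then pressed the lever to its stop, moved clear and handed the job in. It took about 25 s of the 58 s allowed.

The last checks, from the top camera and the force readings, all agreed:
- **Tray:** the hard stop was felt at 13.5 N. The grip face measures about 110 mm in front of the toaster's centre, against 111 mm expected when home.
- **Lever:** its top is at 105 mm, fully down. The stop was reached with 26 N. That overshot my 12 N cut-off by one step but stayed well under the limits.
- **Bread:** both slice tops are at 165 mm, so their lower edges are at about 55 mm.
- **Everything else:** the toaster moved less than 1 mm. By eye, the mug, jar and mill look the same before and after the lever press. The arm is clear, with about 0 N on it.

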